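# Draw a sagging bolt over a bent keeper and hold the reagent pen ajar

## Robot

A 6-joint arm with a two-finger parallel gripper is mounted at the origin on a cart in front of the work surface, level with it; the furniture and walls round the work are solid. World frame = base frame: x ahead of the robot, y to its left, z up, the work surface at z = 0. Lengths are in m, angles in rad, forces in N, time in s.
With the tool pointing down it reaches from about 0.275 to 0.975 m from the base axis. Payload 8.4 kg.
Tool frame: the origin (TCP) lies between the finger pads; the fingertips stand 22 mm ahead of it and the grasp point (between the pads) lies 3 mm ahead of it; z points along the fingers, y is the line along which they close (so a half turn about z gives the same grasp; the last joint's range is limited). The gripper opens to 92 mm and grips with 3 to 60 N. Pads are 20 mm wide; open, the fingers measure 128 mm over their backs; the gripper's body (75 mm by 189 mm) begins 69 mm behind the grasp point.
Start: joints at [-1.136, 0.353, 1.633, -0, 1.155, -0.002], TCP at [0.264, -0.566, 0.237] pointing down, gripper open.
Joint ranges: [-2.63, 2.63], [-0.92, 2.1], [0.06, 2.66], [-1.3, 4.44], [0, 2.69], [-3.02, 3.02]. Speed limits (rad/s): [2.22, 2.22, 2.79, 3.14, 3.14, 3.14].

## Interface

Orientations are given as a rotation vector (axis times angle).
In Python, from plant import bot gives the robot as it stands. The module is installed in compiled form; this text tells all that it offers.
- The arm moves only by the tool send_rows, never from a script. Its argument "steps" is one flat list of numbers, 7 for each row, row after row: the turn, a rotation vector about the world's x, y, z each as a share of 0.08 rad, from -1 to 1, then the shift along the world's x, y, z each as a share of 40 mm, from -1 to 1, then the gripper's target within -1 to 1 (fully open at 1, half-way at 0, shut at -1). A call has 1 to 10 rows; each row shifts and turns the commanded pose from where the row before left it; what a row does not reach is not made up. A row lasts 1/10 s, in which the tool goes at most 50 mm and 8.59 degrees, less where a joint would pass 70% of its speed; a pose out of reach is approached as far as the arm can. A call with a number of a shift or a turn outside -1 to 1 is refused whole. A call with a gripper value outside its range is refused whole. The fingers move at their own pace and stop on an object; the grip force is fixed at half the most. Time passes only in rows, so rows that do not move let the fingers close. It gives the time, the measured TCP pose, the force, the opening and the grip force at its end, in the units of the state.
- bot.state(): the state, without advancing time (a new reading comes with each control period).
- bot.read_camera(name): name is "scene" or "top" or "wrist"; returns a dict with "color" (420x560x3 uint8, blue, green, red), "fov_y" (degrees; the focal length in pixels is half the picture's height over the tangent of half this angle, whatever the lens; pixels are square), "cx", "cy" (the principal point, pixels), "world_to_cam" (4x4, takes a point from world to camera coordinates). Camera axes: x right, y down, z forward; pixel columns grow to the right and rows downward; lengths in m; the calibration is good to about 2 mm. A picture is of the moment at which its call begins. There is no depth.
- bot.close_job(): hands the job in; it is judged then, once.
The state is a dict: "time_s": time; "joint_positions": joint angles; "joint_vel": joint speeds; "tau": joint torques, N m; "tool_pos": TCP position; "eef_rot": TCP orientation; "force": force on the tool from outside, world axes, zero at the start; "torque": the same for the moment, N m; "width": finger opening in m; "grip_force": force on a finger pad.
Only numpy, scipy, OpenCV 4.12 (cv2) and the standard library are available. Lean on these libraries where they do the work, as an engineer would, in place of code of your own. Each camera call takes 0.05 s, during which the arm holds its last target. There are 200 camera calls.

## Task

The barrel bolt on the small reagent pen's gate sags, so its down-turned nose hooks behind the bent-up lip of the keeper. Take the bolt by its upright knob, lift it over the lip without wrenching it, draw it right back while the gate is still shut, then swing the gate open towards you to about 30 degrees. The gate closes itself, so finish while still holding the knob with the gate standing still, ajar; leave everything else where it stands.

Things in the scene. Friction and masses are not known exactly. Their poses are not given: they have to be found in the camera images.
- pen: Fixed low pen of aluminium posts and clear panels, open at the top, 150 x 330 mm, 150 mm high. Origin: centre of its underside, on the bench. Its x axis points from the gate to its back, y along the gate from keeper to hinge, z up. The gate is its front (-x) side; seen from the front the hinge is on the left (+y), bolt tip and keeper on the right (-y). Posts and gate reach to z = 150 mm, bottles inside to 110 mm.
- knob (a point): Centre of the bolt's upright steel knob: round, 16 mm in diameter with a 19 mm head; it spans 24 mm below to 22 mm above this point. With the bolt home and down it is at (-85, -40, 180) mm in the pen's frame. Below the knob is a 10 mm stem. The nearest solid under the fingers is the gate's top and straps, 146 mm above the bench or lower (34 mm below this point); the keeper, to the right, reaches 148 mm.
- slip_bolt: The whole bolt: 10 mm steel rod along the gate, 120 mm above the bench, with the knob on it and a 8 mm thick nose at its right end that reaches 10 mm below the rod. It slides along the gate (joint bolt_draw) and up and down in worn straps (joint bolt_lift). Origin on the gate's hinge axis at bench level, axes as the gate's.
- keeper: Strip-steel keeper fixed on the right front post; the nose sits in it behind a front strap, which reaches from 114 to 147 mm above the bench. The inner edge of its floor is bent up into a lip 4 mm thick. Origin and axes as pen.
- lip_top (a point): Middle of the lip's upper edge, 113 mm above the bench. The foot of the nose hangs 8 mm below this while the bolt is down.
- bolt_draw (a joint): How far the bolt is drawn, m: 0 home, 0.05 fully back, along the pen's +y (towards the hinge) while the gate is shut. Friction about 1 N; it stays where left. Unlifted, the nose meets the lip at 0.010; the nose is over the lip up to 0.022 and free of the keeper beyond that.
- bolt_lift (a joint): How far the bolt is lifted, m: 0 sagging, 0.014 the top of its play (a hard stop). It must be above 0.008 to cross the lip. Weight and a light spring, together 3 to 4 N, pull it down when let go.
- gate (a joint): Gate angle, rad: 0 shut (a hard stop), grows to 1.2 as it swings open towards the pen's -x about the vertical hinge axis; seen from above it turns clockwise. A closer spring of 0.25 N m when shut, rising to 0.45 N m at 0.6 rad, pulls it shut. The nose in the keeper keeps it from opening.
- gate_hinge (a point): Point on the gate's vertical hinge axis, at (-60, 130, 180) mm in the pen's frame; the bolt drawn fully back, the knob is 122 mm from the axis.
- jar_mid (a point): Middle of the white jar (48 mm across, 88 mm high) standing in the pen: leave alone.
- dropper_mid (a point): Middle of the dropper bottle (34 mm across, 102 mm high) standing in the pen: leave alone.
- tips_mid (a point): Middle of the closed pipette tip box (88 x 123 x 66 mm) on the left of the bench: leave alone.
- plate_mid (a point): Middle of the microplate (86 x 128 x 15 mm) on the right of the bench: leave alone.
- beaker_mid (a point): Middle of the clear beaker (72 mm across, 90 mm high) on the left, beside the pen: leave alone.
- timer_mid (a point): Middle of the bench timer (66 x 66 x 18 mm) on the left of the bench: leave alone.

How it is judged:
By the outcome, as a careful person would: the job done as asked, in the order asked, and still so for the second after the job is handed in, while the arm keeps its last pose, push and grip.
It also fails if it takes over 34 s, if anything falls off the work surface, if the arm or the gripper's body presses on something with over 40 N, if the wrist force passes 120 N, or if a joint passes its speed limit or range.

## Working session

There is one attempt and no reset: what is moved stays moved. The work goes in short steps, Python scripts to look and compute and a tool call to move; the robot and the scene stay as the last step left them, time stands still between calls to the robot, and variables do not carry over. Pictures are saved under pics/ and viewed, at most 10 in all, crops included, and the job is handed in when it is done.

Besides the shell and the picture viewer there is one more tool, called after "Request:" by a JSON object that holds its "op" and its "data", one argument or row to a line. send_rows: Moves the arm, as the interface text tells. Shift numbers are shares of 40 mm and turn numbers shares of 0.08 rad, none past 1 either way. Its arguments: {"type":"object","properties":{"steps":{"type":"array"}},"required":["steps"]}

```bash
mkdir -p pics; cat > h.py <<'E'
import numpy as np, cv2
from plant import bot
def cam(n,f):
    c=bot.read_camera(n); cv2.imwrite(f'pics/{f}.png',c['color'])
    np.savez(f'pics/{f}.npz',**c); return c
def load(f): return np.load(f'pics/{f}.npz')
def ray(c,u,v):
    f=210/np.tan(np.radians(float(c['fov_y']))/2); T=c['world_to_cam']; R=T[:3,:3]
    d=R.T@np.array([(u-c['cx'])/f,(v-c['cy'])/f,1]); return -R.T@T[:3,3], d/np.linalg.norm(d)
def onz(c,u,v,z):
    o,d=ray(c,u,v); return o+d*(z-o[2])/d[2]
def tri(*r):
    A=sum(np.eye(3)-np.outer(d,d) for o,d in r); b=sum((np.eye(3)-np.outer(d,d))@o for o,d in r)
    p=np.linalg.solve(A,b); return p,[np.linalg.norm((np.eye(3)-np.outer(d,d))@(p-o)) for o,d in r]
def proj(c,p):
    f=210/np.tan(np.radians(float(c['fov_y']))/2); q=(c['world_to_cam']@np.r_[p,1])[:3]
    return q[0]/q[2]*f+c['cx'],q[1]/q[2]*f+c['cy']
E
python3 - <<'E'
from h import *
for n in('scene','top','wrist'):
    c=cam(n,n+'0'); print(n,c['fov_y'],ray(c,280,210))
print(bot.state())
a=cv2.imread('pics/scene0.png')
E
```

```text
scene 43.34464072996673 (array([-0.4207027 , -0.59605561,  0.73831316]), array([ 0.7039469 ,  0.49907797, -0.5053513 ]))
top 57.474587783950604 (array([0.39838511, 0.01493098, 1.05794025]), array([ 0.10224863,  0.00439081, -0.99474918]))
wrist 69.00631256276823 (array([ 0.33677713, -0.53173988,  0.38423027]), array([-0.24793512, -0.11795907, -0.96156842]))
{'time_s': 0.15, 'joint_positions': array([-1.13639592e+00,  3.53538958e-01,  1.63394472e+00, -2.09540888e-06,
        1.15516837e+00, -2.42025487e-03]), 'joint_vel': array([ 0.00095554, -0.00176123, -0.00205697,  0.00129796,  0.0009778 ,
        0.0006095 ]), 'tau': array([ 1.39324005e-03, -5.94207251e+01, -3.34469461e+01,  6.98217563e-02,
        2.04038416e-02, -4.19486628e-05]), 'tool_pos': array([ 0.26425791, -0.56601064,  0.23601291]), 'eef_rot': array([-3.06594814e+00, -6.80491161e-01,  3.59461211e-04]), 'force': array([ 0.16555285,  0.12594332, -1.41129369]), 'torque': array([-0.06135994, -0.01685685, -0.01119117]), 'grip_force': 0.0, 'width': 0.09210746134821639}
```

View pics/scene0.png

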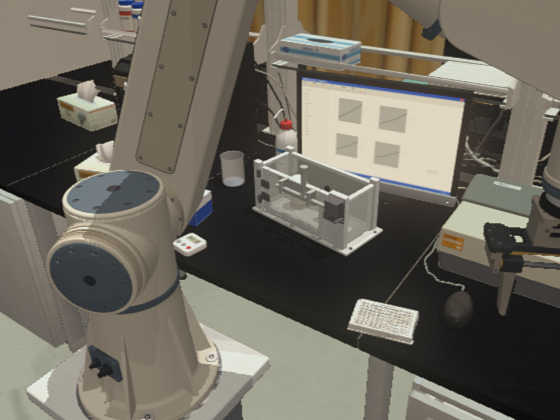

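View pics/top0.png

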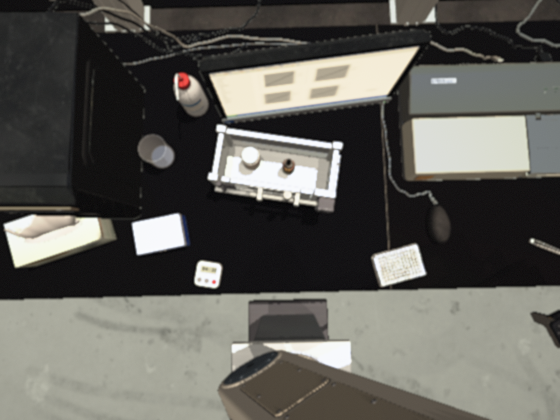

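The pen stands ahead of the robot: about (275,168) in the top view and (315,200) in the scene view. I'll zoom both around the gate.

```bash
python3 - <<'E'
import cv2,numpy as np
a=cv2.imread('pics/top0.png')[110:220,195:355]; b=cv2.imread('pics/scene0.png')[140:255,240:400]
a=cv2.resize(a,None,fx=5,fy=5,interpolation=cv2.INTER_CUBIC); b=cv2.resize(b,None,fx=5,fy=5,interpolation=cv2.INTER_CUBIC)
cv2.imwrite('pics/topz.png',a); cv2.imwrite('pics/scz.png',b)
E
```

```text
(no output)
```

View pics/topz.png

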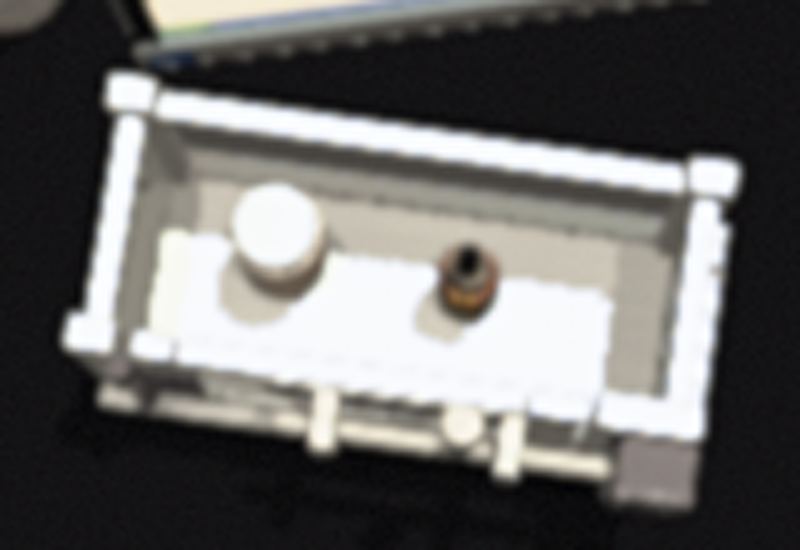

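View pics/scz.png

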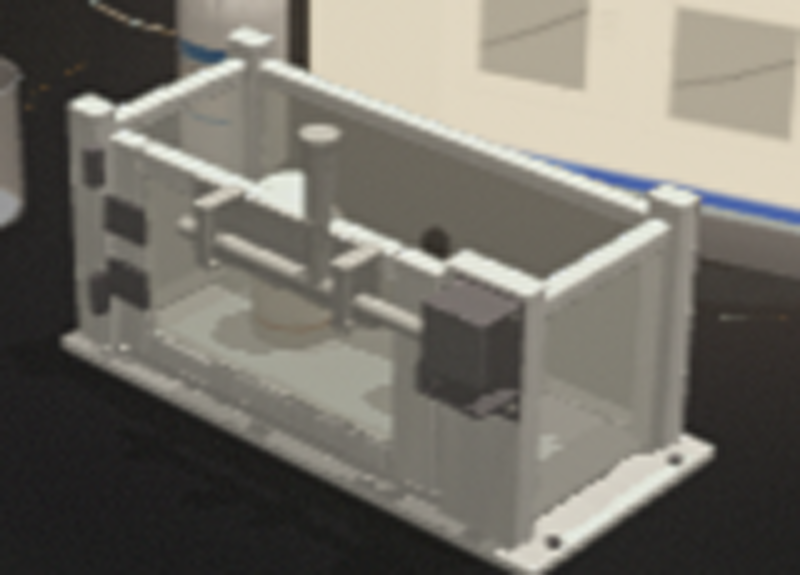

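The crops show the knob head at (463,425) in the top crop and (320,133) in the scene crop. Post tops in the top crop are at (130,92), (715,178) and (88,332). I'll triangulate the knob and get the pen's yaw from these.

```bash
python3 - <<'E'
from h import *
t=load('top0'); s=load('scene0')
T=lambda u,v:((u+.5)/5-.5+195,(v+.5)/5-.5+110)
S=lambda u,v:((u+.5)/5-.5+240,(v+.5)/5-.5+140)
k,e=tri(ray(t,*T(463,425)),ray(s,*S(320,132))); print('knob head top',k,e)
BL,BR,FL=[onz(t,*T(*p),.15) for p in((130,92),(715,178),(88,332))]
print(BL,BR,FL,np.linalg.norm(BL-BR),np.linalg.norm(BL-FL))
for a,b in(((130,92),(250,38)),((715,178),(675,193)),((88,332),(92,103))): print(tri(ray(t,*T(*a)),ray(s,*S(*b))))
y=BL-BR; yaw=np.arctan2(-y[0],y[1]); print('yaw',yaw)
R=np.array([[np.cos(yaw),-np.sin(yaw)],[np.sin(yaw),np.cos(yaw)]])
K=onz(t,*T(463,425),.202)[:2]; print('K',K)
c=(BR+FL)[:2]/2; print('centre',c,'knob pred',c+R@[-.085,-.04],'hinge from knob',K+R@[.025,.17], 'hinge c',c+R@[-.06,.13])
E
```

```text
knob head top [0.52081509 0.00134018 0.20349082] [np.float64(0.00031206957085625435), np.float64(0.0003120695708561885)]
[0.69651951 0.15857418 0.15      ] [ 0.64582494 -0.12467933  0.15      ] [0.57829154 0.17998404 0.15      ] 0.2877542155529599 0.12015087987842811
(array([0.69674418, 0.15858748, 0.14947508]), [np.float64(8.699071584563023e-05), np.float64(8.699071584556486e-05)])
(array([ 0.64522571, -0.12439426,  0.15241048]), [np.float64(9.946321294433113e-05), np.float64(9.946321294438853e-05)])
(array([0.57819155, 0.17944527, 0.1515044 ]), [np.float64(0.0003309817242090584), np.float64(0.00033098172420892253)])
yaw -0.1770974471636797
K [0.52084603 0.00157191]
centre [0.61205824 0.02765236] knob pred [0.52134078 0.00325271] hinge from knob [0.57540445 0.16450864] hinge c [0.5758992  0.16618944]
```

Head height is 203 mm against the 202 mm given, the knob agrees with the pen's centre to 2 mm, and post tops are at 150–152 mm. Knob is at about (0.521, 0.002, 0.180) and pen yaw is -0.177. I'll go above it, with the fingers closing across the gate.

Request:
{"op": "send_rows", "data": {
  "steps": [0,0,0.6,0.32,0.71,0.05,1,0,0,0.6,0.32,0.71,0.05,1,0,0,0.6,0.32,0.71,0.05,1,0,0,0.6,0.32,0.71,0.05,1,0,0,0.6,0.32,0.71,0.05,1,0,0,0.6,0.32,0.71,0.05,1,0,0,0.6,0.32,0.71,0.05,1,0,0,0.6,0.32,0.71,0.05,1,0,0,0.6,0.32,0.71,0.05,1,0,0,0.6,0.32,0.71,0.05,1]
}}

```text
time_s: 1.15
tool_pos: [0.3926, -0.2811, 0.2566]
eef_rot: [-2.816, -1.393, 0.0]
force: [0.3, 0.6, 0.2]
width: 0.0922
grip_force: 0.0
```

Request:
{"op": "send_rows", "data": {
  "steps": [0,0,0.6,0.32,0.71,0.05,1,0,0,0.6,0.32,0.71,0.05,1,0,0,0.6,0.32,0.71,0.05,1,0,0,0.6,0.32,0.71,0.05,1,0,0,0.6,0.32,0.71,0.05,1,0,0,0.6,0.32,0.71,0.05,1,0,0,0.6,0.32,0.71,0.05,1,0,0,0.6,0.32,0.71,0.05,1,0,0,0.6,0.32,0.71,0.05,1,0,0,0.6,0.32,0.71,0.05,1]
}}

```text
time_s: 2.15
tool_pos: [0.5206, 0.0029, 0.2765]
eef_rot: [-2.404, -2.022, 0.0]
force: [1.2, 0.3, -0.8]
width: 0.0917
grip_force: 0.0
```

```bash
python3 - <<'E'
from h import *
from scipy.spatial.transform import Rotation as Ro
c=cam('wrist','wrist1'); s=bot.state(); print(s['time_s'],s['tool_pos'],s['joint_positions'],s['force']); print(Ro.from_rotvec(s['eef_rot']).as_matrix().round(3))
print(proj(c,[.521,.0015,.202]),proj(c,[.521,.0015,.156]))
E
```

```text
2.2 [0.52252705 0.00616176 0.2769446 ] [0.00752321 0.1529813  1.80572301 0.00234056 1.18128401 0.17516235] [1.10393258 1.70955054 0.19739817]
[[ 0.168  0.986  0.002]
 [ 0.986 -0.168  0.002]
 [ 0.002  0.001 -1.   ]]
(np.float64(279.995079348203), np.float64(232.68877809340123)) (np.float64(279.860055283314), np.float64(215.3986140704492))
```

View pics/wrist1.png

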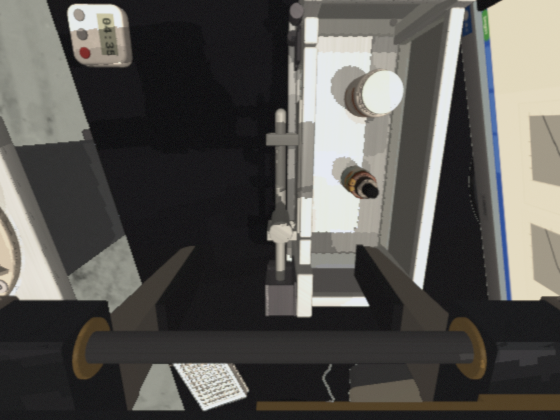

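The wrist view shows the knob head at (281,232), where my estimate predicted (280,233), and the rod is parallel to the pads. Next: descend, then close.

Request:
{"op": "send_rows", "data": {
  "steps": [0,0,0,0,0,-0.24,1,0,0,0,0,0,-0.24,1,0,0,0,0,0,-0.24,1,0,0,0,0,0,-0.24,1,0,0,0,0,0,-0.24,1,0,0,0,0,0,-0.24,1,0,0,0,0,0,-0.24,1,0,0,0,0,0,-0.24,1,0,0,0,0,0,-0.22,1,0,0,0,0,0,-0.2,1]
}}

```text
time_s: 3.2
tool_pos: [0.5204, 0.0017, 0.1822]
eef_rot: [-2.406, -2.02, 0.0]
force: [-0.4, 0.2, -0.3]
width: 0.092
grip_force: 0.0
```

Request:
{"op": "send_rows", "data": {
  "steps": [0,0,0,0,0,0,1,0,0,0,0,0,0,1]
}}

```text
time_s: 3.4
tool_pos: [0.5204, 0.0017, 0.1829]
eef_rot: [-2.406, -2.02, 0.0]
force: [-0.7, -0.4, 0.1]
width: 0.092
grip_force: 0.0
```

Request:
{"op": "send_rows", "data": {
  "steps": [0,0,0,0,0,0,-1,0,0,0,0,0,0,-1,0,0,0,0,0,0,-1,0,0,0,0,0,0,-1,0,0,0,0,0,0,-1,0,0,0,0,0,0,-1,0,0,0,0,0,0,-1,0,0,0,0,0,0,-1,0,0,0,0,0,0,-1,0,0,0,0,0,0,-1]
}}

```text
time_s: 4.4
tool_pos: [0.5206, 0.0017, 0.183]
eef_rot: [2.406, 2.02, 0.001]
force: [1.6, 0.2, -1.3]
width: 0.017
grip_force: 30.0
```

Gripped: width 17 mm, side force only 1.6 N. Lift 11 mm slowly.

Request:
{"op": "send_rows", "data": {
  "steps": [0,0,0,0,0,0.05,-1,0,0,0,0,0,0.05,-1,0,0,0,0,0,0.05,-1,0,0,0,0,0,0.05,-1,0,0,0,0,0,0.05,-1,0,0,0,0,0,0.025,-1,0,0,0,0,0,0,-1,0,0,0,0,0,0,-1]
}}

```text
time_s: 5.2
tool_pos: [0.5205, 0.0017, 0.194]
eef_rot: [2.406, 2.02, 0.0]
force: [1.3, 1.2, -3.4]
width: 0.0171
grip_force: 30.0
```

```bash
python3 - <<'E'
from h import *
s=bot.state(); print(s['tool_pos'],s['force'],s['torque'],s['width'])
a=cam('wrist','wrist2'); b=cam('scene','scene2')
p=a['color'][180:420,160:400]; q=b['color'][140:235,250:370]
cv2.imwrite('pics/m2.png',np.hstack([cv2.resize(p,(380,380)),cv2.resize(q,(420,380),interpolation=cv2.INTER_CUBIC)[:380]]))
E
```

```text
[0.52047228 0.00168982 0.19401561] [ 1.28779463  1.17573978 -3.38846605] [ 0.12772091 -0.30659636  0.02741682] 0.01709392906118786
```

View pics/m2.png

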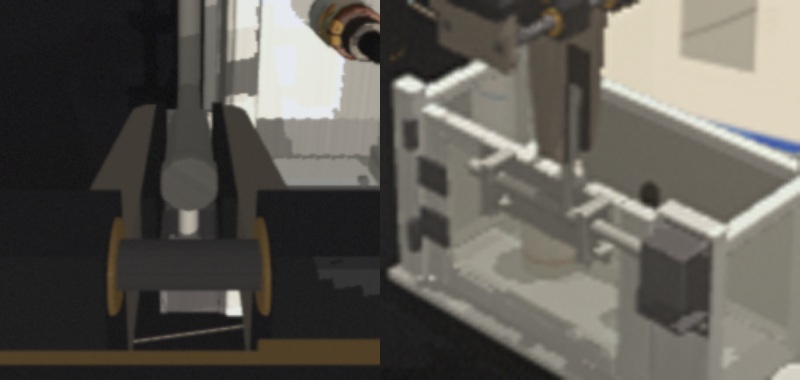

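The knob is held between the pads and has risen 11 mm, with a load of 3.4 N (the bolt's weight and spring). Now draw along pen +y, about 49 mm.

Request:
{"op": "send_rows", "data": {
  "steps": [0,0,0,0.022,0.12,0,-1,0,0,0,0.022,0.12,0,-1,0,0,0,0.022,0.12,0,-1,0,0,0,0.022,0.12,0,-1,0,0,0,0.022,0.12,0,-1]
}}

```text
time_s: 5.8
tool_pos: [0.5248, 0.0261, 0.1939]
eef_rot: [-2.406, -2.02, 0.0]
force: [1.0, -1.3, -3.7]
width: 0.017
grip_force: 30.0
```

Request:
{"op": "send_rows", "data": {
  "steps": [0,0,0,0.022,0.12,0,-1,0,0,0,0.022,0.12,0,-1,0,0,0,0.022,0.12,0,-1,0,0,0,0.022,0.12,0,-1,0,0,0,0.022,0.12,0,-1,0,0,0,0,0,0,-1,0,0,0,0,0,0,-1]
}}

```text
time_s: 6.5
tool_pos: [0.5283, 0.0488, 0.1936]
eef_rot: [2.405, 2.021, -0.005]
force: [-0.6, -8.7, -4.0]
width: 0.0173
grip_force: 30.0
```

A force of -8.7 N along the draw at about 48 mm suggests the end stop. I'll check how far the bolt really moved from its rod end.

```bash
python3 - <<'E'
from h import *
s=bot.state(); print(s['tool_pos'],s['force'],s['torque'])
a=cam('wrist','wrist3'); b=cam('scene','scene3'); b0=load('scene2')
w0=load('wrist2')['color']
f=lambda i:cv2.resize(i,(400,300),interpolation=cv2.INTER_CUBIC)
P=lambda c:f(c['color'][155:230,255:355])
cv2.imwrite('pics/m3.png',np.vstack([np.hstack([P(b0),P(b)]),np.hstack([f(w0[240:360,200:360]),f(a['color'][240:360,200:360])])]))
k0=np.array([.521,.0015,.180]); R=np.array([.176,.984,0])
for d in(0,.045,.05): print(d,proj(b,k0+R*d+[0,0,-.02+.011]))
E
```

```text
[0.52829537 0.04882969 0.1935546 ] [-0.59379163 -8.69984923 -3.95414321] [-1.16663369  0.10571885 -0.02225178]
0 (np.float64(303.43471030256916), np.float64(178.39678949118294))
0.045 (np.float64(289.71405251486624), np.float64(172.68593362343506))
0.05 (np.float64(288.22591182386515), np.float64(172.0665349671363))
```

View pics/m3.png

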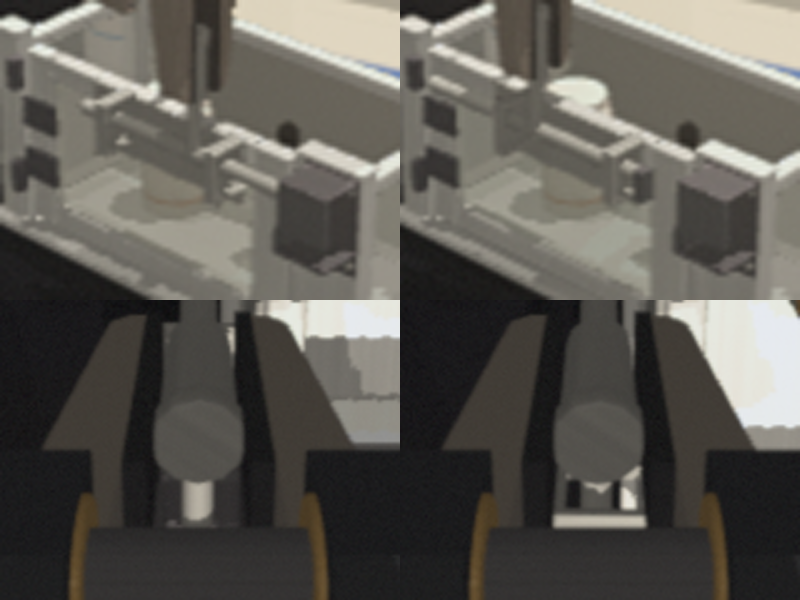

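The nose is well out of the keeper and the knob hasn't shifted in the pads. I'll nudge 1.5 mm more to tell a stop from drag.

Request:
{"op": "send_rows", "data": {
  "steps": [0,0,0,0.003,0.018,0,-1,0,0,0,0.003,0.018,0,-1,0,0,0,0,0,0,-1,0,0,0,0,0,0,-1]
}}

```text
time_s: 7.0
tool_pos: [0.5278, 0.0492, 0.1933]
eef_rot: [2.405, 2.02, -0.008]
force: [-3.3, -12.4, -3.4]
width: 0.0169
grip_force: 30.0
```

The force rises while the tool barely moves, so it is a hard stop and the bolt is right back. Now work out the arc about the hinge, easing off the stop by about 1.2 mm.

```bash
python3 - <<'E'
import numpy as np
r=complex(-.0457,-.1137)
th=np.r_[np.arange(0,.53,.04),.53]; p=r*np.exp(-1j*th); d=np.diff(p)/.04
for t,x in zip(th[1:],d): print(round(t,2),x.real.round(3),x.imag.round(3))
print('final knob',.5735+p[-1].real,.163+p[-1].imag, 'relief',-.176*.03,-.984*.03)
E
```

```text
0.04 -0.113 0.048
0.08 -0.111 0.052
0.12 -0.109 0.057
0.16 -0.106 0.061
0.2 -0.104 0.065
0.24 -0.101 0.069
0.28 -0.098 0.073
0.32 -0.095 0.077
0.36 -0.092 0.081
0.4 -0.089 0.085
0.44 -0.085 0.088
0.48 -0.082 0.091
0.52 -0.078 0.095
0.53 -0.019 0.024
final knob 0.47659057598248433 0.08800170977553319 relief -0.005279999999999999 -0.029519999999999998
```

Request:
{"op": "send_rows", "data": {
  "steps": [0,0,0,-0.005,-0.03,0,-1,0,0,-0.5,-0.113,0.048,0,-1,0,0,-0.5,-0.111,0.052,0,-1,0,0,-0.5,-0.109,0.057,0,-1,0,0,-0.5,-0.106,0.061,0,-1,0,0,0,0,0,0,-1]
}}

```text
time_s: 7.6
tool_pos: [0.5103, 0.0581, 0.1936]
eef_rot: [-2.561, -1.82, 0.005]
force: [-1.2, -7.8, -3.7]
width: 0.0171
grip_force: 30.0
```

The gate is following with small forces. Continue, with slight relief along the bolt.

Request:
{"op": "send_rows", "data": {
  "steps": [0,0,-0.5,-0.106,0.055,0,-1,0,0,-0.5,-0.103,0.06,0,-1,0,0,-0.5,-0.1,0.065,0,-1,0,0,-0.5,-0.096,0.075,0,-1,0,0,-0.5,-0.092,0.081,0,-1,0,0,0,0,0,0,-1]
}}

```text
time_s: 8.2
tool_pos: [0.4915, 0.0723, 0.194]
eef_rot: [2.729, 1.556, -0.0]
force: [2.7, -3.4, -3.8]
width: 0.0167
grip_force: 30.0
```

Request:
{"op": "send_rows", "data": {
  "steps": [0,0,-0.5,-0.089,0.085,0,-1,0,0,-0.5,-0.085,0.088,0,-1,0,0,-0.5,-0.082,0.091,0,-1,0,0,-0.5,-0.078,0.095,0,-1,0,0,-0.12,-0.019,0.024,0,-1,0,0,0,0,0,0,-1,0,0,0,0,0,0,-1,0,0,0,0,0,0,-1]
}}

```text
time_s: 9.0
tool_pos: [0.4779, 0.0873, 0.194]
eef_rot: [2.85, 1.321, 0.0]
force: [2.0, -2.6, -3.1]
width: 0.0169
grip_force: 30.0
```

```bash
python3 - <<'E'
from h import *
s=bot.state(); p=s['tool_pos']; print(p,s['force'],s['width'],s['time_s'],abs(s['joint_vel']).max())
for H in((.5735,.163),(.5755,.165)):
  r=complex(*(p[:2]-H)); r0=complex(.5278-H[0],.0492-H[1]); print(abs(r),abs(r0),np.degrees(np.angle(r0/r)))
b=cam('scene','scene4'); t=cam('top','top4')
cv2.imwrite('pics/m4.png',np.hstack([cv2.resize(c,(400,300),interpolation=cv2.INTER_CUBIC) for c in(b['color'][140:260,240:400],t['color'][110:230,195:355])]))
E
```

```text
[0.47793587 0.08725029 0.19401128] [ 2.0394406  -2.56436081 -3.10214112] 0.016867823621761265 9.0 0.005012558887237555
0.12194474680823487 0.12263331521246582 29.718109244472647
0.124754866149752 0.125239490577054 29.060751811089773
```

View pics/m4.png

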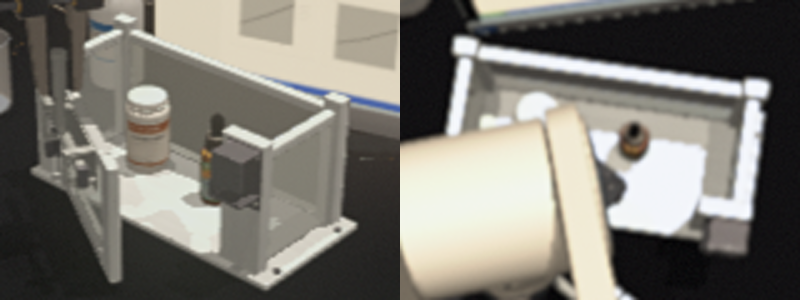

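The gate stands open at about 29.5°, the bolt is drawn, the knob is still held, and the jar and dropper are still standing. Hand in.

```bash
python3 -c "
from plant import bot
print(bot.close_job())"
```

```text
the job is handed in; nothing more can be done
None
```

The job is handed in, with no verdict shown: I lifted the bolt over the lip, drew it back to its stop (about 48 mm of tool travel, against the 50 mm given) with the gate shut, then swung the gate open to about 29.5°, still holding the knob with the arm at rest.

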